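# Show the drilled casting to the inspection camera

## Task

Shut the open gauge drawer under the inspection camera first, so that no swarf drops among the gauges: push it fully home until its catch holds it. Then lift the casting out of the pocket of the drilling fixture and hold it up in the air for the camera, with the underside of its flange facing the lens squarely, centred on the lens axis 100 mm in front of the glass, and the flange's edges parallel to the camera's sides. Finish while still holding it there, steady; leave the camera, the spare casting and the other things on the bench alone.

Things in the scene. Friction and masses are not known exactly. Their poses are not given: they have to be found in the camera images.
- station: Grey sheet-steel drawer unit, 250 (x) x 180 (y) x 80 mm high, fixed to the bench, turned a little. Origin: centre of its underside; z up; its own -x axis is the way its drawer opens, roughly toward the robot. The camera bracket stands on its top, all of it more than 120 mm behind the unit's front edge.
- drawer (a joint): How far the drawer is open, m: 0 = fully home, grows as it comes out along the station's -x (starts at 0.025 to 0.055, at most 0.12). It slides with about 2 N of drag. A sprung ball catch bites over the last 14 mm: pushing there takes up to about 12 N, and from about 3.5 mm the catch pulls the drawer in by itself and holds it at 0. A drawer let go earlier in those 14 mm is pushed out again.
- drawer_front (a point): Centre of the outer (robot-side) face of the aluminium pull strip, 110 mm wide (along the station's y) and 10 mm high, that runs along the top edge of the drawer front; 72 mm above the bench. It moves with the drawer; with the drawer home it lies 147 mm from the station's origin along the station's -x. Below the strip the front panel is set back 12 mm and reaches down to 11 mm above the bench. It is pushed in the station's +x.
- camera: Inspection camera, a small dark block with a short lens inside a round ring light 66 mm across, fixed on the bracket on the station. Origin: centre of the lens front, 165 mm above the bench. Its z axis is the way the lens looks: up and toward the robot, leaning 38 degrees from vertical in the station's -x. Its y axis is level and is the station's y; its sides are parallel to its x and y.
- focus (a point): The point on the lens axis 100 mm in front of the lens glass (empty air, 244 mm above the bench), where the centre of the flange's underside must be; its axes are the camera's.
- nest: Drilling fixture: bright metal plate 80 x 80 x 20 mm fixed on the bench, either left or right of the drawer. Origin: centre of its underside, z up. In its middle a rectangular pocket 49 (x) x 51 (y) mm, 8 mm deep (floor 12 mm above the bench), in which the casting's flange sits.
- casting_mid (a point): Centre of the casting to be shown, half-way up (28 mm from either end); this is the casting in the fixture's pocket. Dark cast part 56 mm tall: a rectangular flange 46 (its x) x 48 (its y) x 10 mm at the bottom and an upright round hub above it, tapering from 41 mm across at the flange to 35 mm at the mouth; 0.62 kg (give or take a quarter). z runs from the flange to the hub's mouth; at the start z is up. Grip the hub across, 30 to 45 mm above the flange's underside.
- casting_face (a point): Centre of the underside of that casting's flange, 28 mm below casting_mid along its z; same axes. The underside faces -z.
- spare_mid (a point): Centre of a second, equal casting that stands loose on the bench, on the other side of the drawer from the fixture. Not to be moved.
- big_ring: Loose machined ring 70 mm across, 30 mm high. Not to be moved.
- small_ring: Loose machined ring 56 mm across, 22 mm high, lying on top of the big ring. Not to be moved.
- bolt: Loose big hexagon bolt, 87 mm long, lying. Not to be moved.
- spanner: Loose spanner 195 mm long, lying flat. Not to be moved.
- loose_nut: Loose hexagon nut 35 mm across, 16 mm high. Not to be moved.
- tape: Pocket tape measure, 64 mm high. Not to be moved.

How it is judged:
On the way, in this order (a step that is already met when the one before it is completed fails the run):
1. the drawer is home on its catch (under 2 mm open) while the casting still sits in the fixture (value of joint drawer below 0.002 m and distance of casting_mid from where it was at the start of the episode below 0.01 m), for 0.2 s.
2. the casting is lifted clear of the fixture in the gripper (height (world z) of casting_face above 0.06 m and contact force between casting and the fingers above 2 N), for 0.2 s.
At the end, for the whole second after the job is handed in: Drawer under 2 mm open; casting held still by the fingers alone; centre of its flange underside within 15 mm of the point 100 mm in front of the lens, facing the lens within 0.17 rad, flange edges parallel to the camera sides within 0.2 rad (any quarter turn) (value of joint drawer below 0.002 m and distance between casting_face and focus below 0.015 m and angle between the z axis of casting_face and the z axis of camera, either way round below 0.17 rad and z of casting_mid in the frame of camera above 0.105 m and (angle between the x axis of casting_face and the x axis of camera, either way round below 0.2 rad or angle between the x axis of casting_face and the y axis of camera, either way round below 0.2 rad) and height (world z) of casting_face above 0.2 m and contact force between casting and the fingers above 2 N and contact force between casting and station below 0.1 N and linear speed of casting below 0.02 m/s); the arm keeps its last pose, push and grip.
It fails at once if the camera is knocked (over 3 N) (contact force between camera and anything else above 3 N).
It fails at once if a bystander is moved by more than 20 mm (distance of any of spare_mid, big_ring, small_ring, bolt, spanner, loose_nut, tape from where it was at the start of the episode above 0.02 m).
It also fails if it takes over 54 s, if anything falls off the work surface, if the arm or the gripper's body presses on something with over 40 N, if the wrist force passes 120 N, or if a joint passes its speed limit or range.

## Robot

A 6-joint arm with a two-finger parallel gripper is mounted at the origin on a cart in front of the work surface, level with it; the furniture and walls round the work are solid. World frame = base frame: x ahead of the robot, y to its left, z up, the work surface at z = 0. Lengths are in m, angles in rad, forces in N, time in s.
With the tool pointing down it reaches from about 0.35 to 0.775 m from the base axis. Payload 7.3 kg.
Tool frame: the origin (TCP) lies at the very end of the fingers, on their centre line; the grasp point (between the pads) lies 19 mm behind it (pinch_z is the distance from the TCP to the grasp point, in m); z points along the fingers, y is the line along which they close (so a half turn about z gives the same grasp; the last joint's range is limited). The gripper opens to 92 mm and grips with 3 to 60 N. Pads are 19 mm wide; open, the fingers measure 130 mm over their backs; the gripper's body (75 mm by 190 mm) begins 47 mm behind the grasp point.
Start: joints at [0.995, 0.342, 1.524, -0, 1.275, -0.146], TCP at [0.219, 0.477, 0.227] pointing down, gripper open.
Joint ranges: [-2.53, 2.53], [-0.77, 2.02], [0.04, 2.7], [-1, 4.14], [0.28, 2.66], [-3.11, 3.11]. Speed limits (rad/s): [2.57, 2.57, 3.14, 3.14, 3.14, 3.14].

## Interface

Orientations are given as [roll, pitch, yaw] about the fixed x, y, z axes, in that order (R = Rz(yaw) Ry(pitch) Rx(roll)).
In Python, from cell import * gives the robot as it stands.
- The arm moves only by the tool arm_command, never from a script. Its arguments are lists of equal length, an entry for each row: "fingers": the gripper command: -1 is fully open, 1 is shut, values between are in proportion; "travel": the shift along the tool's x, y, z in m, a list of three; "dr": the turn, a rotation vector about the tool's x, y, z in degrees, a list of three. In form: {"fingers": [fingers, ...], "travel": [[x, y, z], ...], "dr": [[wx, wy, wz], ...]}. A call has 1 to 8 rows; each row is the pose to reach, as a shift and turn from the pose commanded when the call began, along the tool's axes at that moment; what a row does not reach only later rows make up. A row lasts 1/12 s, in which the tool goes at most 41.7 mm and 7.16 degrees, less where a joint would pass 70% of its speed; a pose out of reach is approached as far as the arm can. A call with a gripper value outside its range is refused whole. The fingers move at their own pace and stop on an object; "squeeze" is the grip in N (left out, the last holds). Time passes only in rows, so rows that repeat a pose let the fingers close. It gives the time, the measured TCP pose, the force, the opening and the grip force at its end, in the units of the state.
- observe(): the state, without advancing time (a new reading comes with each control period).
- read_camera(name): name is "side" or "top" or "wrist"; returns a dict with "color" (384x512x3 uint8, blue, green, red), "z_map" (384x512 float32, m along the optical axis (not along the pixel's ray), 0 where there is no reading), "fx", "fy", "cx", "cy" (pixels), "k1" (the pictures are not rectified: a ray, as slopes to the right and down, at radius r is drawn at 1 + k1 r^2 times it, then the intrinsics apply), "R" (3x3) and "t" (3): a world point X has camera coordinates R X + t. Camera axes: x right, y down, z forward; pixel columns grow to the right and rows downward; lengths in m; the calibration is good to about 2 mm. A picture is of the moment at which its call begins.
- hand_in(): hands the job in; it is judged then, once.
The state is a dict: "time": time; "qpos": joint angles; "qvel": joint speeds; "joint_efforts": joint torques, N m; "tool_pos": TCP position; "tool_rot": TCP orientation; "contact_force": force on the tool from outside, world axes, zero at the start; "torque": the same for the moment, N m; "opening": finger opening in m; "grip_force": force on a finger pad.
Only numpy, scipy, OpenCV 4.12 (cv2) and the standard library are available. Lean on these libraries where they do the work, as an engineer would, in place of code of your own. Each camera call takes 0.05 s, during which the arm holds its last target. There are 200 camera calls.

## Working session

There is one attempt and no reset: what is moved stays moved. The work goes in short steps, Python scripts to look and compute and a tool call to move; the robot and the scene stay as the last step left them, time stands still between calls to the robot, and variables do not carry over. Pictures are saved under pics/ and viewed, at most 10 in all, crops included, and the job is handed in when it is done.

Besides the shell and the picture viewer there is one more tool, called after "Call:" as name(argument=value, ...) on one line, values as JSON. arm_command: Moves the arm, as the interface text tells. Its arguments: {"type":"object","properties":{"fingers":{"type":"array","items":{"type":"number"}},"travel":{"type":"array","items":{"type":"array","items":{"type":"number"}}},"dr":{"type":"array","items":{"type":"array","items":{"type":"number"}}},"squeeze":{"type":"number"}},"required":["fingers","travel","dr"]}

```bash
mkdir -p pics; ls; cat > h.py <<'E'
import numpy as np, cv2
from cell import *
from scipy.spatial.transform import Rotation as Ro
def cloud(c):
    z=c["z_map"]; h,w=z.shape; v,u=np.mgrid[0:h,0:w]
    K=np.array([[c["fx"],0,c["cx"]],[0,c["fy"],c["cy"]],[0,0,1.]])
    p=cv2.undistortPoints(np.stack([u,v],-1).reshape(-1,1,2).astype(np.float64),K,np.array([c["k1"],0,0,0.])).reshape(h,w,2)
    P=np.dstack([p[...,0]*z,p[...,1]*z,z])
    W=(P-np.array(c["t"]))@np.array(c["R"])
    W[z==0]=np.nan
    return W
E
python3 - <<'E'
from h import *
import pickle
print(observe())
ims=[]
for n in("top","side"):
    c=read_camera(n); pickle.dump(c,open(n+".pkl","wb")); cv2.imwrite(f"pics/{n}0.png",c["color"])
    print(n,c["fx"],c["k1"],(-np.array(c["R"]).T@c["t"]).round(3),np.array(c["R"]).round(2).tolist(),(c["z_map"]>0).mean())
E
```

```text
pics
{'time': 0.0, 'qpos': array([ 9.94977688e-01,  3.42728681e-01,  1.52506109e+00, -1.21674068e-05,
        1.27540621e+00, -1.46053596e-01]), 'qvel': array([ 0.00077699,  0.00081752,  0.00038424, -0.00080091,  0.00062943,
       -0.00047904]), 'joint_efforts': array([ 4.35839211e-04, -4.31261909e+01, -2.44210517e+01,  7.17068324e-02,
        5.62585273e-02, -1.53894198e-04]), 'tool_pos': array([0.21851651, 0.47688893, 0.2260265 ]), 'tool_rot': array([-3.14000470e+00, -2.21829538e-04,  2.71183099e+00]), 'contact_force': array([-0.96059271, -0.19950533,  0.0533423 ]), 'torque': array([ 0.02146033, -0.015946  ,  0.0166043 ]), 'grip_force': 0.0, 'opening': 0.0915324603227272}
top 389.52653101478 -0.04725063045356184 [0.464 0.022 1.233] [[0.01, -1.0, -0.01], [-0.99, -0.0, -0.11], [0.11, 0.01, -0.99]] 0.9958140055338541
side 472.2963582450576 -0.046186059138859446 [0.852 0.987 1.101] [[-0.96, 0.28, -0.02], [0.21, 0.64, -0.74], [-0.2, -0.71, -0.68]] 0.9783528645833334
```

View pics/top0.png

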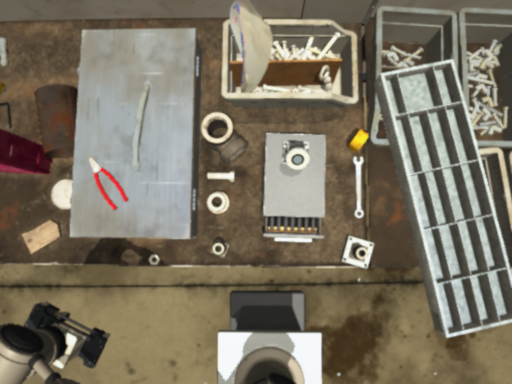

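View pics/side0.png

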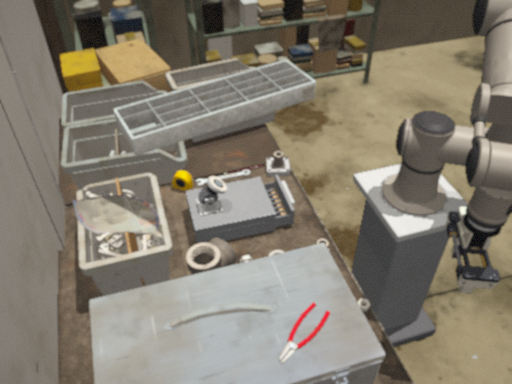

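The top view shows the station (~295,175), ring light (297,153), pull strip (293,239), nest with casting (357,252); the other objects lie to the left and the spanner/tape to the right (358,185). The side view confirms this layout.

```bash
python3 - <<'E'
from h import *
import pickle
c=pickle.load(open("top.pkl","rb")); W=cloud(c)
cv2.imwrite("pics/topc.png",cv2.resize(c["color"][110:280,190:400],None,fx=3.5,fy=3.5,interpolation=cv2.INTER_CUBIC))
def rect(m,name):
    m=cv2.morphologyEx(m.astype(np.uint8),cv2.MORPH_OPEN,np.ones((2,2)))
    n,l,s,ce=cv2.connectedComponentsWithStats(m)
    for i in range(1,n):
        if s[i,4]<25: continue
        P=W[l==i]; r=cv2.minAreaRect((P[:,:2]*1000).astype(np.float32))
        print(name,ce[i].round(),s[i,4],np.array(r[0]).round(1),np.array(r[1]).round(1),round(r[2],1),"z",np.nanmedian(P[:,2]).round(4), np.nanpercentile(P[:,2],[5,95]).round(3))
u=np.mgrid[0:384,0:512]; box=(u[1]>195)&(u[1]<380)&(u[0]>105)&(u[0]<275)
z=np.nan_to_num(W[...,2])
print("bench",np.nanmedian(W[225:260,140+200:345,2]))
rect(box&(z>.073)&(z<.09),"unit"); rect(box&(z>.1),"cam"); rect(box&(z>.062)&(z<.075),"strip")
rect(box&(z>.013)&(z<.026),"z20"); rect(box&(z>.045)&(z<.065),"z56")
rect(box&(z>.01)&(u[1]<262),"left"); rect(box&(z>.01)&(u[1]>328),"right")
E
```

```text
bench 0.0013221787312075921
unit [296. 179.] 4420 [ 654.7 -111.2] [178.5 258.6] 70.0 z 0.0807 [0.076 0.085]
unit [268. 236.] 27 [449.1   4.1] [10.1 22.4] 0.2 z 0.076 [-0.001  0.081]
unit [297. 238.] 311 [440.3 -91.1] [ 22.9 159.7] 0.2 z 0.0767 [-0.001  0.081]
cam [375. 125.] 294 [ 788.6 -320.2] [ 60.2 136.8] 81.9 z 0.1177 [0.002 0.159]
cam [223. 135.] 784 [747.8 136.5] [131.5  93.5] 31.0 z 0.1175 [0.084 0.132]
cam [298. 156.] 566 [695.8 -98.7] [40.1 78.2] 120.6 z 0.1625 [0.083 0.182]
strip [361. 138.] 56 [ 839.7 -385.1] [ 30.8 308.2] 40.6 z 0.0632 [0.002 0.067]
strip [362. 254.] 81 [ 393.5 -277.9] [47.4 32.7] 69.4 z 0.0656 [0.019 0.071]
z20 [215. 176.] 71 [635.2 172.6] [17.4 39.5] 1.7 z 0.0206 [0.001 0.026]
z20 [228. 178.] 44 [629.6 128. ] [39.5 18.2] 71.2 z 0.0201 [-0.001  0.029]
z20 [269. 222.] 31 [490.3   1. ] [ 5.  31.9] 76.1 z 0.0203 [0.016 0.037]
z20 [283. 222.] 32 [490.9 -40.4] [ 5.9 31.2] 88.8 z 0.0209 [0.016 0.039]
z20 [290. 223.] 29 [489.4 -61.8] [ 5.9 28.1] 88.3 z 0.0216 [0.016 0.038]
z20 [297. 222.] 30 [489.5 -83.2] [ 5.3 28. ] 89.0 z 0.0206 [0.016 0.038]
z20 [304. 223.] 
[... 425 characters left out ...]
0.036 0.067]
z56 [218. 203.] 168 [546.1 159.2] [47.5 53.6] 23.0 z 0.0511 [0.014 0.056]
z56 [220. 249.] 80 [405.5 152.8] [31.3 35.9] 89.4 z 0.0531 [0.01  0.059]
left [198. 157.] 349 [675.1 226.8] [377.    3.9] 0.1 z 0.0193 [-0.001  0.054]
left [224. 138.] 1309 [747.3 134.3] [120.  108.9] 39.3 z 0.1042 [0.006 0.131]
left [223. 177.] 198 [624.9 149.3] [29.4 85.9] 15.0 z 0.0225 [0.    0.033]
left [219. 204.] 315 [543.2 157.1] [57.2 67.5] 28.0 z 0.0354 [0.001 0.055]
left [221. 249.] 146 [409.9 156.1] [28.6 49.4] 28.5 z 0.0431 [0.006 0.059]
right [368. 133.] 644 [ 834.4 -381.4] [ 36.5 337.1] 40.8 z 0.0801 [0.002 0.153]
right [358. 253.] 695 [ 345.2 -367.4] [309.1  76.9] 65.0 z 0.0215 [0.001 0.067]
```

View pics/topc.png

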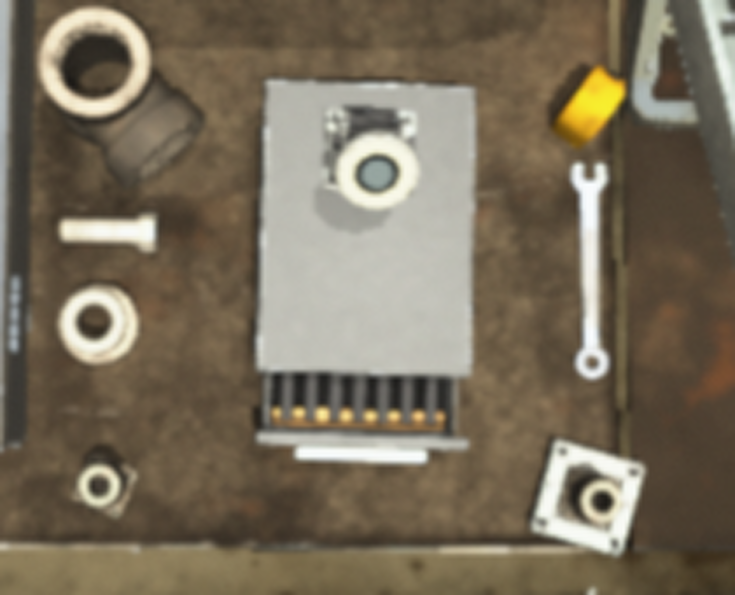

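The crop shows the unit and drawer front (strip at about crop 362,454), the nest turned ~15-20° at (588,497), its casting mouth at (603,500), and the spare at (100,487). Next I'll cast colour contours onto planes.

```bash
cat >> h.py <<'E'
def ray(c,uv,h):
    K=np.array([[c["fx"],0,c["cx"]],[0,c["fy"],c["cy"]],[0,0,1.]])
    p=cv2.undistortPoints(np.asarray(uv,float).reshape(-1,1,2),K,np.array([c["k1"],0,0,0.])).reshape(-1,2)
    R=np.array(c["R"]); o=-R.T@np.array(c["t"]); d=np.c_[p,np.ones(len(p))]@R
    return o+d*((h-o[2])/d[:,2])[:,None]
def blob(m,near,minA=30):
    n,l,s,ce=cv2.connectedComponentsWithStats(m.astype(np.uint8))
    k=[i for i in range(1,n) if s[i,4]>=minA]
    i=min(k,key=lambda i:np.hypot(*(ce[i]-near))); return l==i
def prect(c,m,h):
    co=max(cv2.findContours(m.astype(np.uint8),cv2.RETR_EXTERNAL,cv2.CHAIN_APPROX_NONE)[0],key=len)
    X=ray(c,co,h)[:,:2]*1000
    r=cv2.minAreaRect(X.astype(np.float32)); return np.round(r[0],1),np.round(r[1],1),round(r[2],2)
E
python3 - <<'E'
from h import *
import pickle
c=pickle.load(open("top.pkl","rb")); g=c["color"].min(2).astype(int); W=cloud(c); z=np.nan_to_num(W[...,2])
m=blob((g>170)&(z<.03),(357,252)); print("nest",prect(c,m,.02),m.sum())
m=blob((g>170),(293,240)); print("strip",prect(c,m,.077),m.sum(), np.median(z[m]))
hs=c["color"]; print(hs[200,300],hs[239,293],hs[245,345],hs[150,297])
m=blob((z>.07)&(z<.095),(296,179),500); m=cv2.morphologyEx(m.astype(np.uint8),cv2.MORPH_OPEN,np.ones((5,5))); print("unit",prect(c,m,.08))
# unit side edges: left/right columns by row, front edge
L=[];Rr=[]
for r in range(145,210):
    q=np.where(m[r])[0]; L.append((q.min()-.5,r)); Rr.append((q.max()+.5,r))
for E in(L,Rr):
    X=ray(c,E,.08); vx,vy,x0,y0=cv2.fitLine(X[:,:2].astype(np.float32),cv2.DIST_HUBER,0,.001,.001).ravel(); s=np.sign(vx); print("edge dir deg",np.degrees(np.arctan2(vy*s,vx*s)).round(2),x0,y0)
# front edge
F=[(u,np.where(m[:,u])[0].max()+.5) for u in range(270,318)]
X=ray(c,F,.08); vx,vy,x0,y0=cv2.fitLine(X[:,:2].astype(np.float32),cv2.DIST_HUBER,0,.001,.001).ravel();print("front",np.degrees(np.arctan2(vy,vx)),x0,y0)
mm=(z>.15)&(np.abs(np.mgrid[0:384,0:512][1]-297)<25)&(np.mgrid[0:384,0:512][0]<180)&(np.mgrid[0:384,0:512][0]>130)
rg=blob(mm&(g>170),(297,156)); P=W[rg]; print("ring",np.median(P,0),rg.sum(),P[:,2].min(),P[:,2].max(), (P.max(0)+P.min(0))/2)
mo=blob(np.nan_to_num(z)>.045,(360,252),15); print("mouth mask",np.median(W[mo],0),mo.sum())
ys,xs=np.where(mo); print(xs.min(),xs.max(),ys.min(),ys.max())
E
```

```text
nest (array([ 400.2, -270.6]), array([80.7, 81.5]), 73.46) 394
strip (array([443.4, -62.6]), array([156.1,  19.4]), 88.67) 271 0.07724233323679068
[185 195 195] [246 248 246] [ 98 109 109] [229 245 246]
unit (array([631.6, -73.2]), array([180.1, 250.4]), 88.31)
edge dir deg -1.85 0.62355864 0.017218618
edge dir deg -1.95 0.6098795 -0.16261868
front 88.184616 0.50676656 -0.068579555
ring [ 0.66901624 -0.07622452  0.17071463] 258 0.15025016804248872 0.1865770724634612 [ 0.6648177  -0.07403839  0.16841362]
mouth mask [ 0.39902595 -0.26676783  0.0656253 ] 113
354 367 247 259
```

```bash
cat >> h.py <<'E'
def rotm(a_deg,tilt=0,axis_yaw=-1.85):
    "tool pointing down, tool y at angle a_deg in plan; then tilted by tilt deg about station +y so tool z leans to station +x"
    y=np.array([np.cos(np.radians(a_deg)),np.sin(np.radians(a_deg)),0]); z=np.array([0,0,-1.]); x=np.cross(y,z)
    R=np.c_[x,y,z]; s=np.radians(axis_yaw); yst=np.array([-np.sin(s),np.cos(s),0])
    return Ro.from_rotvec(-np.radians(tilt)*yst).as_matrix()@R
def plan(p,Rt):
    o=observe(); R=Ro.from_euler("xyz",o["tool_rot"]).as_matrix()
    print("now",o["time"].__round__(2),o["tool_pos"].round(4),"F",o["contact_force"].round(1))
    print("travel",(R.T@(np.array(p)-o["tool_pos"])).round(4),"dr",np.degrees(Ro.from_matrix(R.T@Rt).as_rotvec()).round(2))
E
python3 - <<'E'
from h import *
plan([.38,.2,.21],rotm(88.15)); plan([.40,-.066,.17],rotm(88.15))
R=rotm(88.15,38); print(R.round(3))
E
```

```text
now 0.1 [0.2186 0.477  0.2261] F [-0.7 -0.2 -0.2]
travel [-0.2622 -0.1845  0.0163] dr [ -0.07  -0.03 -22.77]
now 0.1 [0.2186 0.477  0.2261] F [-0.7 -0.2 -0.2]
travel [-0.3912 -0.4179  0.0566] dr [ -0.07  -0.03 -22.77]
[[-0.788  0.032  0.615]
 [ 0.025  0.999 -0.02 ]
 [-0.616 -0.    -0.788]]
```

Call:
arm_command(fingers=[1,1,1,1,1,1,1,1], travel=[[-0.262,-0.185,0.016],[-0.262,-0.185,0.016],[-0.262,-0.185,0.016],[-0.262,-0.185,0.016],[-0.262,-0.185,0.016],[-0.262,-0.185,0.016],[-0.35,-0.32,0.04],[-0.391,-0.418,0.056]], dr=[[0,0,-7],[0,0,-14],[0,0,-21],[0,0,-22.8],[0,0,-22.8],[0,0,-22.8],[0,0,-22.8],[0,0,-22.8]], squeeze=20)

```text
time: 0.77
tool_pos: [0.3573, 0.1898, 0.2045]
tool_rot: [3.141, 0.001, 3.11]
contact_force: [1.2, -0.7, -0.7]
opening: 0.043
grip_force: 0.0
```

```bash
python3 - <<'E'
from h import *
plan([.40,-.066,.17],rotm(88.15));print(observe()["qpos"].round(2))
E
```

```text
now 0.77 [0.3573 0.1898 0.2045] F [ 1.2 -0.7 -0.7]
travel [-0.0508 -0.2543  0.0345] dr [0.01 0.05 0.03]
[ 0.3   0.14  1.86 -0.    1.14 -1.24]
```

Call:
arm_command(fingers=[1,1,1,1,1,1,1,1], travel=[[-0.05,-0.254,0.034],[-0.05,-0.254,0.034],[-0.05,-0.254,0.034],[-0.05,-0.254,0.034],[-0.05,-0.254,0.034],[-0.05,-0.254,0.034],[-0.05,-0.254,0.034],[-0.05,-0.254,0.034]], dr=[[0,0,0],[0,0,0],[0,0,0],[0,0,0],[0,0,0],[0,0,0],[0,0,0],[0,0,0]])

```text
time: 1.43
tool_pos: [0.3983, -0.0664, 0.1701]
tool_rot: [3.142, -0.001, 3.105]
contact_force: [-0.0, 0.6, 0.1]
opening: 0.0008
grip_force: 0.0
```

```bash
python3 - <<'E'
from h import *
c=read_camera("wrist"); cv2.imwrite("pics/w1.png",c["color"])
W=cloud(c); z=np.nan_to_num(W[...,2]);g=c["color"].min(2)
plan([.395,-.066,.05],rotm(88.15))
m=(z>.065)&(z<.085)&(W[...,0]<.475)&(W[...,0]>.40)&(np.abs(W[...,1]+.066)<.07)
P=W[m]; print(m.sum()); 
if m.sum(): print(np.percentile(P,[1,5,50,95],axis=0).round(4))
E
```

```text
now 1.48 [ 0.3979 -0.0646  0.1702] F [-1.1  0.4  0. ]
travel [ 0.0027 -0.0016  0.1202] dr [ 0.05 -0.07 -0.17]
766
[[ 0.4313 -0.1218  0.0652]
 [ 0.4317 -0.1187  0.0658]
 [ 0.4343 -0.0524  0.0748]
 [ 0.4402 -0.0161  0.077 ]]
```

View pics/w1.png

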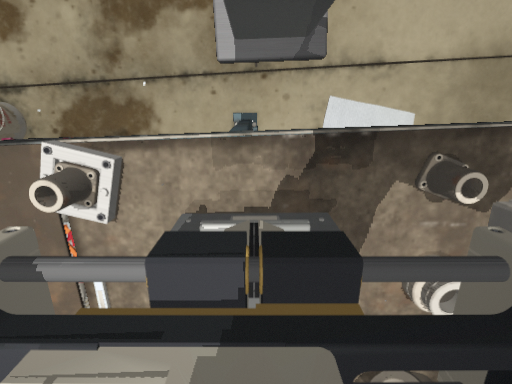

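The wrist view shows the strip at (255,228) ahead of the closed fingers, the nest with casting at left (80,182), and the spare at right (455,180). Now I'll lower in front of the strip and start pushing.

Call:
arm_command(fingers=[1,1,1,1,1,1,1,1], travel=[[0.004,-0.001,0.04],[0.004,-0.001,0.08],[0.004,-0.001,0.117],[0.004,-0.001,0.117],[-0.005,-0.001,0.117],[-0.015,-0.001,0.117],[-0.025,-0.001,0.117],[-0.035,-0.001,0.117]], dr=[[0,0,0],[0,0,0],[0,0,0],[0,0,0],[0,0,0],[0,0,0],[0,0,0],[0,0,0]])

```text
time: 2.15
tool_pos: [0.4347, -0.0653, 0.0564]
tool_rot: [-3.141, 0.002, 3.111]
contact_force: [-3.0, -0.2, -1.2]
opening: 0.0001
grip_force: 1.4
```

Call:
arm_command(fingers=[1,1,1,1,1,1,1,1], travel=[[-0.006,0.0,0],[-0.012,0.0,0],[-0.018,0.001,0],[-0.022,0.001,0],[-0.026,0.001,0],[-0.029,0.001,0],[-0.032,0.001,0],[-0.034,0.001,0]], dr=[[0,0,0],[0,0,0],[0,0,0],[0,0,0],[0,0,0],[0,0,0],[0,0,0],[0,0,0]])

```text
time: 2.82
tool_pos: [0.4594, -0.065, 0.0531]
tool_rot: [3.139, -0.018, 3.111]
contact_force: [-32.7, -4.1, 24.0]
opening: 0.0005
grip_force: 16.1
```

Call:
arm_command(fingers=[1,1,1,1], travel=[[0.012,0,0],[0.04,0,0],[0.05,0,-0.08],[0.05,0,-0.12]], dr=[[0,0,0],[0,0,0],[0,0,0],[0,0,0]])

```text
time: 3.15
tool_pos: [0.4159, -0.0636, 0.1357]
tool_rot: [3.139, -0.007, 3.109]
contact_force: [2.1, 0.1, 0.8]
opening: 0.0004
grip_force: 0.0
```

```bash
python3 - <<'E'
from h import *
import pickle
print(observe()["tool_pos"],observe()["contact_force"])
for n in("wrist","side"):
    c=read_camera(n); pickle.dump(c,open(n+"2.pkl","wb"))
    W=cloud(c); z=np.nan_to_num(W[...,2])
    m=(z>.065)&(z<.08)&(W[...,0]<.51)&(W[...,0]>.40)&(np.abs(W[...,1]+.066)<.05)&(c["color"].min(2)>150)
    P=W[m]; print(n,m.sum()); 
    if m.sum(): print(np.percentile(P,[1,5,50,95],axis=0).round(4))
    if n=="side": cv2.imwrite("pics/s2.png",cv2.resize(c["color"][150:260,150:320],None,fx=4,fy=4,interpolation=cv2.INTER_CUBIC))
E
```

```text
[ 0.41594902 -0.06358889  0.1356899 ] [2.0508685  0.14039922 0.81384261]
wrist 0
side 37
[[ 0.4723 -0.1136  0.073 ]
 [ 0.4732 -0.1076  0.0738]
 [ 0.4763 -0.0599  0.0772]
 [ 0.4802 -0.0196  0.0793]]
```

View pics/s2.png

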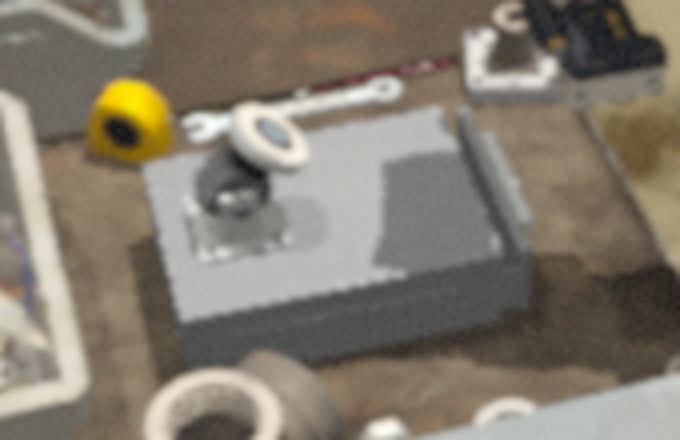

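The side view shows a dark gap between the unit's top edge and the drawer front (crop 460,140): still ~10 mm open. The 24 N upward force suggests the wider finger base rode on the panel's top, so I'll push again with the TCP higher.

Call:
arm_command(fingers=[1,1,1,1,1,1], travel=[[0.0,-0.003,0.04],[0.0,-0.003,0.07],[0.0,-0.003,0.07],[-0.02,-0.003,0.07],[-0.035,-0.003,0.07],[-0.042,-0.003,0.07]], dr=[[0,0,0],[0,0,0],[0,0,0],[0,0,0],[0,0,0],[0,0,0]])

```text
time: 3.75
tool_pos: [0.4592, -0.0687, 0.067]
tool_rot: [3.141, -0.008, 3.111]
contact_force: [-25.9, -4.9, 18.7]
opening: 0.0005
grip_force: 12.9
```

Call:
arm_command(fingers=[1,1,1], travel=[[-0.003,0,0],[-0.006,0,0],[-0.006,0,0]], dr=[[0,0,0],[0,0,0],[0,0,0]])

```text
time: 4.0
tool_pos: [0.4597, -0.0686, 0.0668]
tool_rot: [3.14, -0.018, 3.112]
contact_force: [-27.4, -6.4, 20.5]
opening: 0.0004
grip_force: 13.7
```

```bash
python3 - <<'E'
from h import *
import pickle
a=np.radians(-1.85); o=np.array([.6316,-.0732])
def st(W): 
    d=W[...,:2]-o; return d@np.array([np.cos(a),np.sin(a)]), d@np.array([-np.sin(a),np.cos(a)])
c=pickle.load(open("side2.pkl","rb")); W=cloud(c); X,Y=st(W); z=W[...,2]
for y0 in(-.04,0,.04,.07):
    m=(abs(Y-y0)<.006)&(X>-.18)&(X<-.1)&(z>.03)&(z<.1); i=np.argsort(X[m])
    print(y0,[(int(p*1000),int(q*1000)) for p,q in zip(X[m][i],z[m][i])])
g=c["color"].min(2)
m=(z>.075)&(z<.086)&(abs(Y)<.12)&(X>-.13)&(X<.14); P=np.c_[X[m],Y[m]]; print(np.percentile(P,[.5,2,98,99.5],axis=0).round(4))
c=read_camera("top"); pickle.dump(c,open("top3.pkl","wb")); W=cloud(c);X,Y=st(W); z=W[...,2]
for y0 in(-.05,-.03,.03,.05,.07):
    m=(abs(Y-y0)<.003)&(X>-.18)&(X<-.1)&(z>.03)&(z<.1); i=np.argsort(X[m])
    print(y0,[(int(p*1000),int(q*1000),int(k)) for p,q,k in zip(X[m][i],z[m][i],c["color"].min(2)[m][i])])
v=cv2.resize(c["color"][190:270,240:380],None,fx=5,fy=5,interpolation=cv2.INTER_CUBIC)
cs=read_camera("side")["color"]; v2=cv2.resize(cs[130:230,210:350],None,fx=5,fy=5,interpolation=cv2.INTER_CUBIC)[:200+250]
cv2.imwrite("pics/s3.png",cv2.resize(v2,None,fx=1,fy=1)); cv2.imwrite("pics/t3.png",v)
E
```

```text
-0.04 [(-157, 81), (-157, 73), (-155, 77), (-154, 77), (-151, 81), (-150, 76), (-149, 73), (-148, 75), (-148, 80), (-146, 77), (-145, 79), (-144, 74), (-144, 79), (-142, 80), (-141, 77), (-140, 76), (-139, 66), (-139, 75), (-139, 61), (-139, 66), (-138, 36), (-138, 46), (-138, 77), (-138, 56), (-138, 52), (-137, 61), (-137, 77), (-121, 82), (-120, 80), (-117, 80), (-117, 85), (-116, 78), (-114, 80), (-113, 78), (-112, 77), (-111, 80), (-109, 78), (-109, 83), (-108, 82), (-108, 80), (-107, 79), (-106, 78), (-104, 79), (-104, 83), (-103, 78), (-100, 84), (-100, 80)]
0 [(-159, 75), (-158, 73), (-157, 75), (-154, 75), (-154, 80), (-152, 77), (-151, 74), (-151, 72), (-150, 72), (-150, 78), (-149, 72), (-147, 82), (-145, 79), (-145, 77), (-143, 76), (-142, 75), (-140, 75), (-139, 61), (-139, 52), (-139, 41), (-139, 67), (-138, 59), (-138, 73), (-138, 78), (-138, 52), (-123, 76), (-122, 84), (-121, 78), (-121, 79), (-119, 79), (-118, 79), (-117, 76), (-116, 84), (-115, 75), (-114, 82), (-113, 80), (-111, 81), (-110, 83), (-109, 81), (-109, 79), (-107, 83), (-107, 80), (-106, 78), (-104, 80)
[... 1141 characters left out ...]
 (-101, 86), (-100, 79)]
[[-0.1235 -0.0872]
 [-0.1207 -0.0829]
 [ 0.121   0.0921]
 [ 0.124   0.0941]]
-0.05 [(-104, 83, 158), (-104, 80, 144), (-102, 83, 175), (-101, 79, 180)]
-0.03 []
0.03 []
0.05 [(-117, 83, 63), (-114, 77, 76), (-111, 79, 87), (-111, 77, 61), (-108, 83, 79), (-108, 81, 95), (-105, 81, 93), (-105, 78, 98), (-105, 81, 73), (-102, 80, 99), (-102, 81, 92)]
0.07 [(-125, 32, 64), (-124, 31, 60), (-123, 81, 96), (-123, 82, 92), (-120, 80, 104), (-120, 78, 103), (-117, 80, 103), (-117, 78, 102), (-114, 78, 102), (-114, 78, 101), (-112, 82, 102), (-111, 76, 102), (-109, 80, 102), (-109, 80, 103), (-106, 80, 101), (-106, 81, 102), (-102, 76, 101), (-102, 78, 103), (-100, 86, 102)]
```

View pics/s3.png

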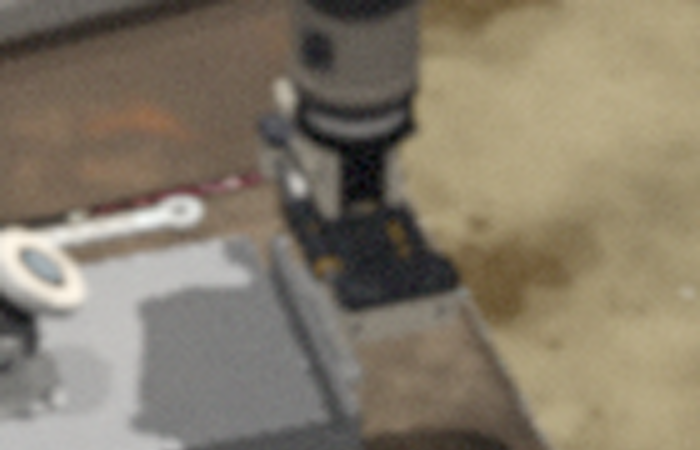

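The side view shows the fingers against the strip with the drawer still ~12 mm open; the upward force looks like friction from the arm's sag. I'll relieve z and push further.

Call:
arm_command(fingers=[1,1,1], travel=[[0,0,-0.003],[0,0,-0.005],[0,0,-0.005]], dr=[[0,0,0],[0,0,0],[0,0,0]])

```text
time: 4.35
tool_pos: [0.4595, -0.0676, 0.0698]
tool_rot: [3.138, -0.018, 3.111]
contact_force: [-17.6, -3.1, -3.7]
opening: 0.0006
grip_force: 9.1
```

Call:
arm_command(fingers=[1,1,1,1], travel=[[-0.002,0,-0.001],[-0.004,0,-0.001],[-0.006,0,-0.002],[-0.006,0,-0.002]], dr=[[0,0,0],[0,0,0],[0,0,0],[0,0,0]])

```text
time: 4.68
tool_pos: [0.46, -0.0675, 0.07]
tool_rot: [3.137, -0.031, 3.112]
contact_force: [-30.9, -6.8, -4.9]
opening: 0.0006
grip_force: 15.7
```

```bash
python3 - <<'E'
from h import *
import pickle
a=np.radians(-1.85); o=np.array([.6316,-.0732])
for n in("side","wrist"):
    c=read_camera(n); pickle.dump(c,open(n+"4.pkl","wb")); W=cloud(c); d=W[...,:2]-o
    X=d@np.array([np.cos(a),np.sin(a)]);Y=d@np.array([-np.sin(a),np.cos(a)]);z=W[...,2]
    for y0 in(-.07,-.04,0,.04,.07):
        m=(abs(Y-y0)<.005)&(X>-.23)&(X<-.115)&(z>.01)&(z<.2); i=np.argsort(X[m])
        print(n,y0,[(int(p*1000),int(q*1000)) for p,q in zip(X[m][i],z[m][i])][::2])
im=pickle.load(open("wrist4.pkl","rb"))["color"]; cs=pickle.load(open("side4.pkl","rb"))["color"]
v=np.vstack([im[120:300,80:480],cv2.resize(cs[160:230,220:340],(400,233),interpolation=cv2.INTER_CUBIC)])
cv2.imwrite("pics/b4.png",cv2.resize(v,None,fx=1.4,fy=1.4))
print(observe())
E
```

```text
side -0.07 [(-145, 176), (-143, 78), (-142, 76), (-142, 74), (-141, 167), (-140, 173), (-140, 79), (-139, 149), (-138, 175), (-138, 62), (-137, 65), (-136, 52), (-136, 44), (-136, 71), (-136, 166), (-134, 142), (-132, 170), (-129, 170), (-129, 180), (-119, 78)]
side -0.04 [(-151, 74), (-149, 74), (-145, 74), (-141, 181), (-141, 154), (-140, 187), (-139, 79), (-138, 74), (-137, 45), (-137, 152), (-136, 52), (-136, 66), (-123, 80), (-121, 80), (-116, 82)]
side 0 [(-201, 162), (-178, 170), (-156, 75), (-153, 79), (-148, 78), (-145, 183), (-143, 196), (-143, 80), (-142, 156), (-142, 199), (-141, 186), (-141, 169), (-140, 79), (-140, 185), (-139, 175), (-139, 161), (-138, 160), (-137, 53), (-137, 46), (-136, 51), (-136, 75), (-133, 160), (-131, 159), (-130, 154), (-119, 85), (-116, 79)]
side 0.04 [(-188, 182), (-186, 169), (-185, 175), (-172, 164), (-158, 73), (-154, 76), (-151, 79), (-149, 76), (-147, 176), (-145, 178), (-144, 74), (-142, 179), (-141, 76), (-140, 172), (-139, 78), (-138, 147), (-138, 40), (-137, 76), (-137, 52), (-136, 48), (-136, 70), (-134, 145), (-122, 80), (-118, 79)
[... 28230 characters left out ...]
 (-121, 79), (-121, 79), (-120, 79), (-120, 78)]
{'time': 4.7833, 'qpos': array([-0.30771329,  0.4501531 ,  1.86249396, -0.00582169,  0.85977123,
       -1.84457005]), 'qvel': array([ 0.00018088, -0.00185414,  0.00137889, -0.00096242, -0.00157298,
        0.00090695]), 'joint_efforts': array([  5.23138091, -48.00071597, -35.44564605,   3.61258686,
        -8.56479406,  -0.07649391]), 'tool_pos': array([ 0.46004009, -0.06751116,  0.06998697]), 'tool_rot': array([ 3.13738753, -0.03084602,  3.11158524]), 'contact_force': array([-30.77384994,  -6.37451043,  -5.39053661]), 'torque': array([-1.04292184,  5.4231843 , -0.07549811]), 'grip_force': 15.523249804973602, 'opening': 0.0004085428605266391}
```

View pics/b4.png

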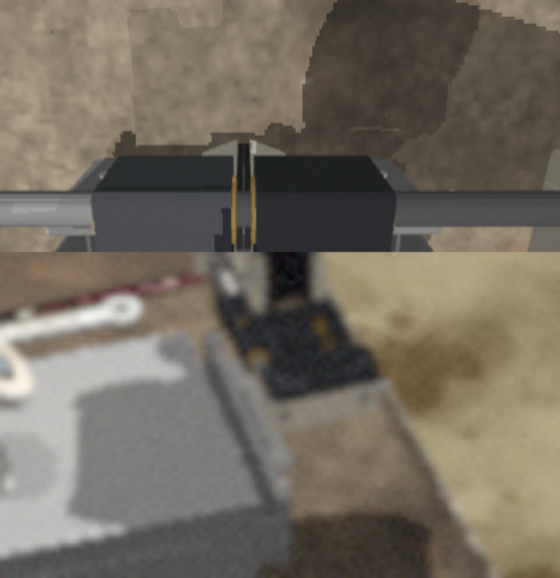

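The pictures show the fingers against the strip and a dark gap of ~12 mm between the unit's edge and the panel (lower crop 210,345 to 280,480), under 31 N. I'll back off and look into the gap from above.

```bash
python3 - <<'E'
from h import *
import pickle
c=pickle.load(open("wrist4.pkl","rb")); R=np.array(c["R"]); p=-R.T@c["t"]; o=observe(); Rt=Ro.from_euler("xyz",o["tool_rot"]).as_matrix()
print("cam in tool",(Rt.T@(p-o["tool_pos"])).round(3),"view dir in tool",(Rt.T@R[2]).round(2),c["fx"])
c=pickle.load(open("top3.pkl","rb")); W=cloud(c); g=c["color"].min(2)
# what sits round the drawer below panel height, |Y|<.13 , X -.25..-.1
c=pickle.load(open("top.pkl","rb")); W=cloud(c)
m=(W[...,2]>.008)&(W[...,0]>.42)&(W[...,0]<.51)&(W[...,1]<.06)&(W[...,1]>-.2)&((W[...,1]>.03)|(W[...,1]<-.17))
print(m.sum(),W[m][:10].round(3).tolist())
E
```

```text
cam in tool [ 0.075 -0.001 -0.157] view dir in tool [-0.28 -0.    0.96] 278.86642824585624
2 [[0.494, 0.046, 0.009], [0.495, -0.176, 0.008]]
```

Call:
arm_command(fingers=[1,1,1,1,1,1,1,1], travel=[[0.01,0,0],[0.03,0,0],[0.03,0,-0.04],[0.0,0,-0.08],[-0.03,0,-0.1],[-0.03,0,-0.1],[-0.03,0,-0.1],[-0.03,0,-0.1]], dr=[[0,0,0],[0,0,0],[0,0,0],[0,0,0],[0,0,0],[0,0,0],[0,0,0],[0,0,0]])

```text
time: 5.45
tool_pos: [0.5027, -0.07, 0.1737]
tool_rot: [3.141, -0.001, 3.11]
contact_force: [-1.2, -0.3, 0.1]
opening: 0.0005
grip_force: 0.0
```

```bash
python3 - <<'E'
from h import *
import pickle
a=np.radians(-1.85); q=np.array([.6316,-.0732])
c=read_camera("wrist"); pickle.dump(c,open("wrist5.pkl","wb")); cv2.imwrite("pics/w5.png",c["color"])
W=cloud(c); d=W[...,:2]-q; X=d@np.array([np.cos(a),np.sin(a)]);Y=d@np.array([-np.sin(a),np.cos(a)]);z=W[...,2]
for y0 in(-.07,-.04,-.02,.02,.04,.07):
    m=(abs(Y-y0)<.004)&(X>-.17)&(X<-.11)&(z>-.01)&(z<.1)
    b=[(int(k),int(1000*np.median(z[m&(abs(X*1000-k)<1)]))) for k in range(-170,-110,3) if (m&(abs(X*1000-k)<1)).sum()>2]; print(y0,b)
print(observe()["tool_pos"])
E
```

```text
-0.07 [(-170, 0), (-167, 0), (-164, 0), (-161, 0), (-158, 0), (-155, 0), (-152, 0), (-149, 40), (-146, 76), (-143, 76), (-140, 76), (-125, 37), (-122, 79), (-119, 79), (-116, 79), (-113, 79)]
-0.04 [(-170, 0), (-167, 0), (-164, 0), (-161, 0), (-158, 75), (-155, 75), (-152, 76), (-149, 75), (-146, 76), (-143, 76), (-140, 76), (-128, 36), (-125, 37), (-122, 78), (-119, 78), (-116, 79), (-113, 78)]
-0.02 [(-170, 0), (-167, 0), (-164, 0), (-161, 0), (-158, 75), (-155, 76), (-152, 76), (-149, 76), (-146, 76), (-143, 76), (-140, 76), (-137, 73), (-128, 36), (-125, 77), (-122, 78), (-119, 37), (-116, 79), (-113, 79)]
0.02 [(-170, 0), (-167, 0), (-164, 0), (-161, 64), (-158, 75), (-155, 76), (-152, 76), (-149, 75), (-146, 76), (-143, 76), (-140, 76), (-128, 36), (-125, 78), (-122, 79), (-119, 79), (-116, 79), (-113, 79)]
0.04 [(-170, -1), (-167, 0), (-164, 0), (-161, 63), (-158, 75), (-155, 75), (-152, 76), (-149, 74), (-146, 76), (-143, 76), (-140, 76), (-128, 36), (-125, 77), (-122, 78), (-119, 38), (-116, 78), (-113, 78)]
0.07 [(-170, -1), (-167, 0), (-164, 0), (-161, 0), (-158, 0), (-155, 0), (-152, -1), (-149, 45), (-146, 76), (-143, 76), (-140, 76), (-128, 32), (-125, 78), (-122, 78), (-119, 78), (-116, 79), (-113, 79)]
[ 0.50200045 -0.06984806  0.17302561]
```

View pics/w5.png

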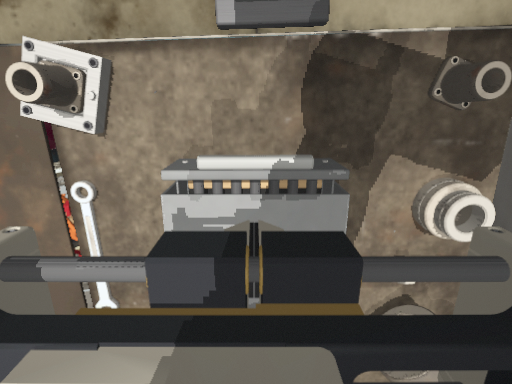

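The wrist view from above shows the gauges in the open gap behind the panel (255,186) and nothing jamming it; the drawer rests ~13 mm open at the catch's entry. I'll push again, stepwise, and watch how x answers the force.

Call:
arm_command(fingers=[1,1,1,1,1,1,1,1], travel=[[0.04,0.002,0.02],[0.07,0.002,0.04],[0.07,0.002,0.08],[0.07,0.002,0.113],[0.07,0.002,0.113],[0.06,0.002,0.113],[0.053,0.002,0.113],[0.05,0.002,0.113]], dr=[[0,0,0],[0,0,0],[0,0,0],[0,0,0],[0,0,0],[0,0,0],[0,0,0],[0,0,0]])

```text
time: 6.17
tool_pos: [0.4547, -0.0669, 0.0616]
tool_rot: [-3.141, 0.002, 3.11]
contact_force: [0.4, -1.1, -0.0]
opening: 0.0005
grip_force: 0.0
```

Call:
arm_command(fingers=[1,1], travel=[[-0.004,0,-0.001],[-0.007,0,-0.002]], dr=[[0,0,0],[0,0,0]])

```text
time: 6.33
tool_pos: [0.4588, -0.0668, 0.0627]
tool_rot: [3.141, -0.004, 3.111]
contact_force: [-10.6, -5.1, -4.5]
opening: 0.0003
grip_force: 5.0
```

Call:
arm_command(fingers=[1,1], travel=[[-0.002,0,-0.002],[-0.004,0,-0.003]], dr=[[0,0,0],[0,0,0]])

```text
time: 6.5
tool_pos: [0.459, -0.0662, 0.0642]
tool_rot: [3.14, -0.013, 3.111]
contact_force: [-13.9, -3.9, -9.7]
opening: 0.0006
grip_force: 7.2
```

Call:
arm_command(fingers=[1,1,1], travel=[[-0.004,0,0.001],[-0.008,0,0.001],[-0.008,0,0.001]], dr=[[0,0,0],[0,0,0],[0,0,0]])

```text
time: 6.75
tool_pos: [0.4676, -0.0664, 0.064]
tool_rot: [3.14, -0.01, 3.11]
contact_force: [-3.0, 1.3, -2.8]
opening: 0.0006
grip_force: 1.9
```

Call:
arm_command(fingers=[1,1,1], travel=[[-0.003,0,-0.001],[-0.003,0,-0.001],[-0.003,0,-0.001]], dr=[[0,0,0],[0,0,0],[0,0,0]])

```text
time: 7.0
tool_pos: [0.4715, -0.0665, 0.0649]
tool_rot: [3.14, -0.009, 3.11]
contact_force: [-9.1, -1.5, -1.9]
opening: 0.0004
grip_force: 4.4
```

Call:
arm_command(fingers=[1,1,1], travel=[[-0.004,0,0],[-0.004,0,0],[-0.004,0,0]], dr=[[0,0,0],[0,0,0],[0,0,0]])

```text
time: 7.25
tool_pos: [0.4716, -0.0665, 0.0648]
tool_rot: [3.14, -0.017, 3.111]
contact_force: [-23.6, -2.4, 11.7]
opening: 0.0004
grip_force: 11.5
```

Call:
arm_command(fingers=[1,1,1,1], travel=[[0.02,0,0],[0.04,0,0],[0.04,0,-0.04],[0.04,0,-0.08]], dr=[[0,0,0],[0,0,0],[0,0,0],[0,0,0]])

```text
time: 7.58
tool_pos: [0.4363, -0.0654, 0.1454]
tool_rot: [3.14, -0.007, 3.109]
contact_force: [1.8, -0.9, 0.8]
opening: 0.0003
grip_force: 0.0
```

```bash
python3 - <<'E'
from h import *
import pickle
a=np.radians(-1.85); q=np.array([.6316,-.0732])
c=read_camera("side"); pickle.dump(c,open("side6.pkl","wb"))
W=cloud(c); d=W[...,:2]-q; X=d@np.array([np.cos(a),np.sin(a)]);Y=d@np.array([-np.sin(a),np.cos(a)]);z=W[...,2]
for y0 in(-.04,0,.04,.07):
    m=(abs(Y-y0)<.008)&(X>-.18)&(X<-.12)&(z>.03)&(z<.1); print(y0,(np.sort(X[m])*1000).astype(int).tolist(), int(z[m].min()*1000))
E
```

```text
-0.04 [-146, -145, -143, -142, -141, -139, -139, -138, -137, -137, -136, -133, -132, -131, -129, -128, -126, -124, -123, -122, -121, -120] 72
0 [-147, -145, -145, -144, -141, -141, -139, -139, -136, -135, -134, -133, -132, -130, -129, -127, -127, -127, -126, -122, -122, -120, -120, -120] 73
0.04 [-146, -145, -145, -144, -143, -142, -141, -141, -139, -139, -138, -137, -137, -136, -135, -135, -134, -132, -131, -131, -129, -129, -129, -128, -127, -125, -123, -123, -122, -122, -122, -120] 70
0.07 [-134, -133, -133, -131, -130, -129, -127, -126, -126, -123, -123, -123, -122, -121, -120] 72
```

The drawer is home: the strip's face now measures 147 mm from the station origin. On to the nest.

```bash
python3 - <<'E'
from h import *
plan([.44,-.265,.17],rotm(73.46))
E
```

```text
now 7.63 [ 0.4418 -0.067   0.1539] F [ 4.  -0.5  6. ]
travel [-0.0046 -0.198  -0.0156] dr [-0.08  0.53 14.72]
```

Call:
arm_command(fingers=[-1,-1,-1,-1,-1,-1,-1,-1], travel=[[0,0,-0.02],[-0.005,-0.04,-0.02],[-0.005,-0.08,-0.02],[-0.005,-0.12,-0.02],[-0.005,-0.16,-0.02],[-0.005,-0.198,-0.018],[-0.005,-0.198,-0.016],[-0.005,-0.198,-0.016]], dr=[[0,0,0],[0,0,5],[0,0,10],[0,0,14.7],[0,0,14.7],[0,0,14.7],[0,0,14.7],[0,0,14.7]])

```text
time: 8.3
tool_pos: [0.4376, -0.2657, 0.1615]
tool_rot: [3.141, -0.0, 2.85]
contact_force: [-0.1, 1.3, -0.6]
opening: 0.0492
grip_force: 0.0
```

```bash
python3 - <<'E'
from h import *
import pickle
o=observe()
c=read_camera("wrist"); pickle.dump(c,open("wrist7.pkl","wb")); cv2.imwrite("pics/w7.png",c["color"])
W=cloud(c); z=np.nan_to_num(W[...,2]); g=c["color"].min(2); near=np.hypot(W[...,0]-.4,W[...,1]+.27)<.09
n=near&(z>.014)&(z<.026); r=cv2.minAreaRect((W[n][:,:2]*1000).astype(np.float32)); print("nest",n.sum(),r)
t=near&(z>.062)&(z<.075); P=W[t]; print("mouth",t.sum(),P.mean(0).round(4)); (x,y),rad=cv2.minEnclosingCircle((P[:,:2]*1000).astype(np.float32)); print(x,y,rad,np.median(P[:,2]))
f=near&(z>.026)&(z<.06); P=W[f]; print("hub side",f.sum())
print(o["tool_pos"],o["tool_rot"],o["opening"])
E
```

```text
nest 4280 ((400.1950378417969, -272.80902099609375), (80.28565216064453, 79.36441040039062), 73.1995849609375)
mouth 772 [ 0.3984 -0.272   0.0664]
399.164794921875 -272.56439208984375 18.00990104675293 0.06671737821259627
hub side 295
[ 0.43755026 -0.26571512  0.16151546] [ 3.14128956e+00 -2.58774634e-04  2.84978554e+00] 0.04924659111730374
```

View pics/w7.png

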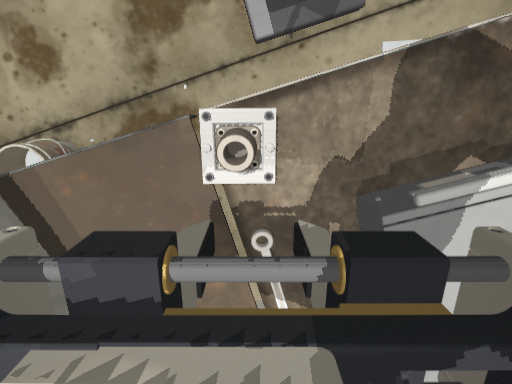

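The picture shows the nest plate squarely at (238,146) with the casting's mouth at (236,152), and the fingers opening below. Now the approach.

```bash
python3 - <<'E'
from h import *
plan([.399,-.2726,.10],rotm(73.2))
plan([.399,-.2726,.032],rotm(73.2)); print(observe()["opening"])
E
```

```text
now 8.35 [ 0.4377 -0.2642  0.1616] F [-0.6 -0.1 -0. ]
travel [ 0.0346 -0.0191  0.0616] dr [ 0.05 -0.04  0.18]
now 8.35 [ 0.4377 -0.2642  0.1616] F [-0.6 -0.1 -0. ]
travel [ 0.0346 -0.0192  0.1296] dr [ 0.05 -0.04  0.18]
0.0531460822365656
```

Call:
arm_command(fingers=[-1,-1,-1,-1,-1,-1,-1,-1], travel=[[0.0346,-0.019,0.02],[0.0346,-0.019,0.04],[0.0346,-0.019,0.05],[0.0346,-0.019,0.05],[0.0346,-0.019,0.05],[0.0346,-0.019,0.05],[0.0346,-0.019,0.05],[0.0346,-0.019,0.05]], dr=[[0,0,0],[0,0,0],[0,0,0],[0,0,0],[0,0,0],[0,0,0],[0,0,0],[0,0,0]])

```text
time: 9.02
tool_pos: [0.4002, -0.2726, 0.1124]
tool_rot: [-3.141, 0.001, 2.854]
contact_force: [0.7, -0.2, -0.6]
opening: 0.0919
grip_force: 0.0
```

```bash
python3 - <<'E'
from h import *
plan([.399,-.2726,.032],rotm(73.2)); print(observe()["opening"])
E
```

```text
now 9.02 [ 0.4002 -0.2726  0.1124] F [ 0.7 -0.2 -0.6]
travel [ 0.0013 -0.0003  0.0804] dr [-0.03  0.09  0.32]
0.09185735335628534
```

Call:
arm_command(fingers=[-1,-1,-1,-1,-1,-1], travel=[[0.001,0,0.03],[0.001,0,0.055],[0.001,0,0.07],[0.001,0,0.078],[0.001,0,0.08],[0.001,0,0.08]], dr=[[0,0,0],[0,0,0],[0,0,0],[0,0,0],[0,0,0],[0,0,0]])

```text
time: 9.52
tool_pos: [0.3988, -0.2725, 0.0317]
tool_rot: [3.142, 0.0, 2.853]
contact_force: [0.0, -0.2, 0.4]
opening: 0.0916
grip_force: 0.0
```

Call:
arm_command(fingers=[1,1,1,1,1,1,1,1], travel=[[0,0,0],[0,0,0],[0,0,0],[0,0,0],[0,0,0],[0,0,0],[0,0,0],[0,0,0]], dr=[[0,0,0],[0,0,0],[0,0,0],[0,0,0],[0,0,0],[0,0,0],[0,0,0],[0,0,0]], squeeze=50)

```text
time: 10.18
tool_pos: [0.3986, -0.2724, 0.0316]
tool_rot: [3.142, 0.0, 2.853]
contact_force: [0.3, -0.1, 0.3]
opening: 0.0429
grip_force: 0.0
```

Call:
arm_command(fingers=[1,1,1,1], travel=[[0,0,0],[0,0,0],[0,0,0],[0,0,0]], dr=[[0,0,0],[0,0,0],[0,0,0],[0,0,0]])

```text
time: 10.52
tool_pos: [0.3986, -0.2722, 0.0315]
tool_rot: [3.141, -0.0, 2.853]
contact_force: [1.9, 2.2, 0.8]
opening: 0.0379
grip_force: 49.9
```

Call:
arm_command(fingers=[1,1,1,1,1,1,1,1], travel=[[0,0,-0.008],[0,0,-0.018],[0,0,-0.033],[0,0,-0.055],[0,0,-0.08],[0,0,-0.11],[0,0,-0.14],[0,0,-0.16]], dr=[[0,0,0],[0,0,0],[0,0,0],[0,0,0],[0,0,0],[0,0,0],[0,0,0],[0,0,0]])

```text
time: 11.18
tool_pos: [0.3985, -0.2725, 0.1941]
tool_rot: [-3.141, 0.001, 2.853]
contact_force: [1.6, -0.7, -6.5]
opening: 0.038
grip_force: 49.7
```

```bash
python3 - <<'E'
from h import *
import pickle
zc=-rotm(88.15,38)[:,2]
# ring light, from side camera and initial top: bright ring points near station axis, fitted plane & centre
for n in("top","side6"):
    c=pickle.load(open(n+".pkl","rb")); W=cloud(c); z=np.nan_to_num(W[...,2]); g=c["color"].min(2)
    m=(z>.14)&(z<.20)&(np.hypot(W[...,0]-.667,W[...,1]+.075)<.045)&(g>150)
    m=cv2.morphologyEx(m.astype(np.uint8),cv2.MORPH_OPEN,np.ones((2,2)))>0
    P=W[m]; ctr=P.mean(0); R=rotm(88.15,38); L=(P-ctr)@np.c_[R[:,0],R[:,1],zc]
    h=np.median(L[:,2]); k=abs(L[:,2]-h)<.008; (x,y),r=cv2.minEnclosingCircle((L[k][:,:2]*1000).astype(np.float32))
    C=ctr+R[:,0]*x/1000+R[:,1]*y/1000+zc*h; print(n,m.sum(),"ring centre",C.round(4),"rad",round(r,1),"spread",L[k][:,2].std().round(4))
print("zc",zc.round(4)); o=observe(); print(o["tool_pos"],o["opening"],o["grip_force"],o["contact_force"])
E
```

```text
top 296 ring centre [nan nan nan] rad 0.0 spread nan
side6 195 ring centre [ 0.6627 -0.0694  0.1658] rad 33.8 spread 0.0026
zc [-0.6153  0.0199  0.788 ]
[ 0.39848924 -0.27253197  0.19409039] 0.037962962144469 49.69200064151664 [ 1.58067902 -0.69838117 -6.47354069]
  ret = _var(a, axis=axis, dtype=dtype, out=out, ddof=ddof,
  arrmean = um.true_divide(arrmean, div, out=arrmean,
  ret = ret.dtype.type(ret / rcount)
```

```bash
python3 - <<'E'
from h import *
R=rotm(88.15,38)
plan([.50,-.09,.32],R); plan([.592,-.0711,.2592],R)
E
```

```text
now 11.18 [ 0.3985 -0.2725  0.1941] F [ 1.6 -0.7 -6.5]
travel [-0.0455  0.2038 -0.126 ] dr [ -4.93 -37.73 -14.11]
now 11.18 [ 0.3985 -0.2725  0.1941] F [ 1.6 -0.7 -6.5]
travel [-0.1283  0.2481 -0.0652] dr [ -4.93 -37.73 -14.11]
```

Call:
arm_command(fingers=[1,1,1,1,1,1,1,1], travel=[[-0.003,0.012,-0.03],[-0.01,0.035,-0.06],[-0.016,0.065,-0.09],[-0.022,0.095,-0.11],[-0.028,0.125,-0.126],[-0.034,0.155,-0.126],[-0.04,0.18,-0.126],[-0.0455,0.204,-0.126]], dr=[[0,0,0],[-0.7,-5.4,-2],[-1.4,-10.8,-4],[-2.1,-16.2,-6],[-2.8,-21.6,-8],[-3.5,-27,-10],[-4.2,-32.4,-12.1],[-4.9,-37.7,-14.1]])

```text
time: 11.85
tool_pos: [0.4991, -0.0878, 0.3172]
tool_rot: [3.141, 0.664, 3.111]
contact_force: [1.3, 1.6, -6.5]
opening: 0.038
grip_force: 49.7
```

```bash
python3 - <<'E'
from h import *
plan([.592,-.0711,.2592],rotm(88.15,38)); o=observe(); print(o["qpos"].round(2),o["opening"],o["grip_force"])
E
```

```text
now 11.85 [ 0.4991 -0.0878  0.3172] F [ 1.3  1.6 -6.5]
travel [-0.037   0.0195  0.1026] dr [0.09 0.02 0.08]
[-0.51 -0.08  1.96  0.45  0.71 -2.31] 0.038033409670406644 49.72458507923875
```

Call:
arm_command(fingers=[1,1,1,1,1,1,1,1], travel=[[-0.006,0.004,0.017],[-0.012,0.008,0.035],[-0.018,0.011,0.052],[-0.025,0.015,0.07],[-0.03,0.018,0.085],[-0.034,0.0195,0.095],[-0.037,0.0195,0.1025],[-0.037,0.0195,0.1025]], dr=[[0,0,0],[0,0,0],[0,0,0],[0,0,0],[0,0,0],[0,0,0],[0,0,0],[0,0,0]])

```text
time: 12.52
tool_pos: [0.593, -0.073, 0.2579]
tool_rot: [3.139, 0.659, 3.108]
contact_force: [-0.6, -0.4, -5.8]
opening: 0.0382
grip_force: 49.7
```

```bash
python3 - <<'E'
from h import *
import pickle
plan([.592,-.0711,.2592],rotm(88.15,38)); o=observe(); print(o["opening"],o["grip_force"])
R=rotm(88.15,38); zc=-R[:,2]
c=read_camera("side"); cv2.imwrite("pics/s9.png",cv2.resize(c["color"][100:260,140:360],None,fx=3.5,fy=3.5,interpolation=cv2.INTER_CUBIC))
W=cloud(c); F=np.array([.604,-.0715,.2438]); L=(W-F)@np.c_[R[:,0],R[:,1],zc]
m=(abs(L[...,0])<.05)&(abs(L[...,1])<.05)&(L[...,2]>-.02)&(L[...,2]<.012); P=L[m]; print(m.sum(),np.percentile(P,[2,50,98],axis=0).round(4))
z=np.nan_to_num(W[...,2]); m=(z>.14)&(z<.2)&(np.hypot(W[...,0]-.665,W[...,1]+.074)<.045)&(c["color"].min(2)>150); print("ring",m.sum(),((W[m].max(0)+W[m].min(0))/2).round(4))
E
```

```text
now 12.52 [ 0.593  -0.073   0.2579] F [-0.6 -0.4 -5.8]
travel [ 0.      0.0018 -0.0016] dr [ 0.1  -0.25 -0.04]
0.03820519282312008 49.73725979856681
112 [[-0.0263 -0.0199 -0.0017]
 [-0.0145  0.0163  0.0066]
 [ 0.0179  0.0266  0.0116]]
ring 165 [ 0.6659 -0.0702  0.1676]
```

View pics/s9.png

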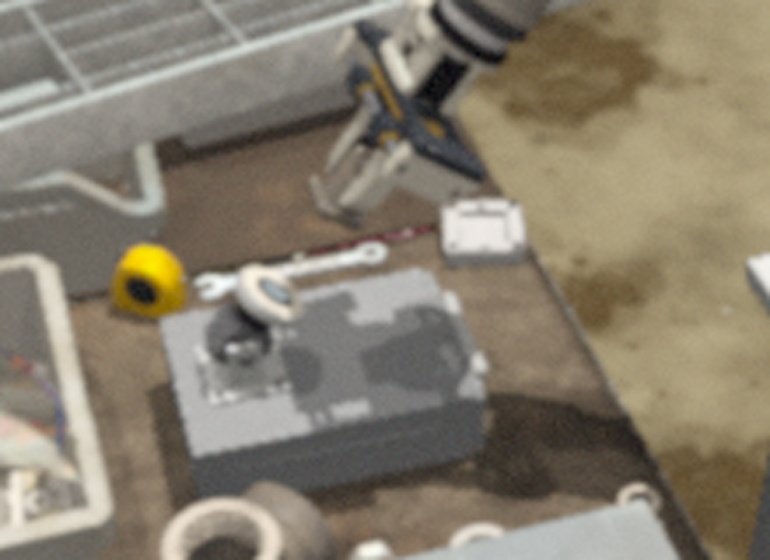

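The side view shows the drawer shut, and the flange (340,215) facing the ring light (268,292) where it should be; its measured edges agree with the focus to a few mm. Settle and hand in.

Call:
arm_command(fingers=[1,1,1,1,1,1], travel=[[0,0.002,-0.001],[0,0.002,-0.001],[0,0.002,-0.001],[0,0.002,-0.001],[0,0.002,-0.001],[0,0.002,-0.001]], dr=[[0,0,0],[0,0,0],[0,0,0],[0,0,0],[0,0,0],[0,0,0]])

```text
time: 13.07
tool_pos: [0.5924, -0.0713, 0.2606]
tool_rot: [3.14, 0.662, 3.108]
contact_force: [0.0, 0.7, -7.4]
opening: 0.0381
grip_force: 49.7
```

```bash
python3 - <<'E'
from h import *
plan([.592,-.0711,.2592],rotm(88.15,38)); print(abs(observe()["qvel"]).max(),observe()["grip_force"]); print(hand_in())
E
```

```text
now 13.07 [ 0.5924 -0.0713  0.2606] F [ 0.   0.7 -7.4]
travel [0.0011 0.0002 0.0008] dr [ 0.02 -0.06 -0.05]
0.00402624829344532 49.73543912958121
the job is handed in; nothing more can be done
None
```

The drawer is shut on its catch, the casting is held steady at the camera's focus with its flange facing the lens, and the job was handed in at about 13 s of the 54 s; no verdict was returned.

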